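# Pin the belt tensioner and hold it wound back for the belt

## Robot

A 6-joint arm with a two-finger parallel gripper is mounted at the origin on the work surface. World frame = base frame: x ahead of the robot, y to its left, z up, the work surface at z = 0. Lengths are in m, angles in rad, forces in N, time in s.
With the tool pointing down it reaches from about 0.25 to 0.725 m from the base axis. Payload 4 kg.
Tool frame: the origin (TCP) lies on the centre line of the jaws, within the pads' length; the fingertips stand 11 mm ahead of it and the grasp point (between the pads) lies 8 mm behind it (bot.nose_length is the distance from the TCP to the fingertips, in m); z points along the fingers, y is the direction in which the jaws open and shut (so a half turn about z gives the same grasp; the last joint's range is limited). The gripper opens to 85 mm and grips with 20 to 120 N. Pads are 22 mm wide; open, the fingers measure 114 mm over their backs; the gripper's body (76 mm by 85 mm) begins 54 mm behind the grasp point. The pads swing forward as they close: fully open they stand 13 mm farther back than shut.
Start: joints at [-1.274, 0.241, 0.005, 1.335, 0, 1.571], TCP at [0.146, -0.478, 0.242] pointing down, gripper open.
Joint ranges: [-2.72, 2.72], [-1.05, 1.87], [-1.09, 1.28], [-1.99, 2.15], [-1.42, 1.44], [-3.14, 3.14]. Speed limits (rad/s): [2.79, 2.79, 3.14, 3.14, 3.14, 3.14].

## Interface

Orientations are given as a unit quaternion [x, y, z, w].
In Python, from workcell import bot gives the robot as it stands.
- The arm moves only by the tool play_rows, never from a script. Its argument "plan" is one flat list of numbers, 6 for each row, row after row: the shift along the tool's x, y, z in mm, then the turn, a rotation vector about the tool's x, y, z in rad. A call has 1 to 20 rows; each row shifts and turns the commanded pose from where the row before left it, along the tool's axes as they then stand; what a row does not reach is not made up. A row lasts 1/8 s, in which the tool goes at most 62.5 mm and 10.7 degrees, less where a joint would pass 70% of its speed; a pose out of reach is approached as far as the arm can. A call with a gripper value outside its range is refused whole. "hand" is the opening in per cent of the stroke, from 0 (shut) to 100 (fully open), set as the call begins (left out, the last holds). The fingers move at their own pace and stop on an object; the grip force is fixed at half the most. Time passes only in rows, so rows that do not move let the fingers close. It gives the time, the measured TCP pose, the force and the opening at its end, in the units of the state.
- bot.get_obs(): the state, without advancing time (a new reading comes with each control period).
- bot.camera(name): name is "scene" or "top" or "wrist"; returns a dict with "frame" (480x640x3 uint8, blue, green, red), "range_z" (480x640 float32, m along the optical axis (not along the pixel's ray), 0 where there is no reading), "K" (3x3 intrinsics, pixels), "cam_to_world" (4x4, takes a point from camera to world coordinates). Camera axes: x right, y down, z forward; pixel columns grow to the right and rows downward; lengths in m; the calibration is good to about 2 mm. A picture is of the moment at which its call begins.
- bot.job_done(): hands the job in, once; it reports no verdict.
Trained networks look in the newest picture that a camera, given by its name, has taken for a name from the list of things; names that differ only in an ending like _2 or _b are one class to them, and where a whole thing is asked for, a point or a joint stands for the part that bears it (a point fixed in the world has none). Each returns a list of dicts, best first, with "p" (0 to 1); they miss things now and then, are a little off and sometimes report something else, mostly with a low value. They report only what shows in the picture. A call takes as long as a camera call. They do not tell look-alikes from the thing itself.
- bot.outline_of(query, camera): "mask" (480x640 bool, what is visible of it) and "point" ([row, column] in pixels, amid what is visible of it).
The state is a dict: "clock": time; "joint_pos": joint angles; "joint_vel": joint speeds; "tau": joint torques, N m; "eef_pos": TCP position; "tool_rot": TCP orientation; "ft_force": force on the tool from outside, world axes, zero at the start; "ft_torque": the same for the moment, N m; "grip_width": finger opening in m.
Only numpy, scipy, OpenCV 4.12 (cv2) and the standard library are available. Lean on these libraries where they do the work, as an engineer would, in place of code of your own. Each camera call takes 0.05 s, during which the arm holds its last target.

## Task

Pick up the rubber mallet and use it to knock the spring pin in the tail of the belt tensioner's base down flush with its boss, so that the base cannot turn, and set the mallet down on the counter clear of the drive frame. Then swing the tensioner arm with its idler pulley back against its spring all the way to its stop, and finish while still holding it there, so that I can slip the new belt on. Leave the other things on the counter where they are.

Things in the scene. Friction and masses are not known exactly. Their poses are not given: they have to be found in the camera images.
- mallet: stubby rubber mallet, about 0.32 kg, standing on one face of its head. Head: upright black cylinder, 46 mm diameter, 72 mm tall. Handle: level wooden bar 22 mm wide, 28 mm high, along the mallet's -x out to 156 mm from the head's axis, centreline 36 mm above the lower face. Origin: centre of the lower face; z up along the head. Balances on the face; mass centre 13 mm from the axis, handle side
- mallet_grip (a point): a point on the handle's centreline, 46 mm from the head's axis and 36 mm above the lower face: a good place to hold the handle, close beside the head
- mallet_face (a point): centre of the mallet's lower round face, 46 mm across, the one that strikes
- drive_frame: belt-drive frame fixed on the counter: green sheet-steel plate 220 (x) by 420 (y) mm, top 55 mm up. Origin: centre of underside. Two V-pulleys on upright shafts (shaft tops 125 mm up): 120 mm diameter at (45, 145), 72 mm at (35, -150) mm. Tensioner pivot at (-60, -45); its base's tail runs along -y to the spring pin at (-60, -117). Stop post 13 mm diameter, top 87 mm up, at (-78, 0)
- pin_boss (a point): centre of the top of the round boss (18 mm diameter, top 69 mm above the counter, 6 mm above the 36 mm wide tail plate) that holds the spring pin. Nearest taller things: the tensioner's hub (52 mm diameter, bolt top 102 mm above the counter), its axis 72 mm away along the frame's +y, and the small V-pulley
- pin_top (a point): centre of the top end of the upright steel spring pin, 8 mm diameter, which stands 8 to 12 mm proud of the boss at the start
- spring_pin (a joint): how far the pin has been driven, m: 0 is 12 mm proud, 0.012 is flush with the boss (the end of its travel). Held by friction of about 9 N, it stays where it is driven
- pivot (a point): point on the upright axis about which the tensioner arm swings, on top of the hub's bolt, 102 mm above the counter. The arm is a level cast bar, 24 mm wide, from 79 to 89 mm above the counter, from here to the idler, 90 mm from axis to axis
- idler_top (a point): top of the bolt head (17 mm diameter, 7 mm high) in the middle of the idler at the arm's end, 123 mm above the counter. Idler: smooth wheel, 50 mm diameter, 24 mm tall, 92 to 116 mm above the counter, turning freely on the arm. Can be pinched across its diameter from above; at its height at least 40 mm is free all round it through the swing, except the pivot bolt 90 mm away
- tensioner (a joint): swing of the tensioner arm, rad: 0 where the spring keeps it (arm 0.55 rad counterclockwise from the frame's +x), growing counterclockwise seen from above to 1.0 at its stop (arm nearly along the frame's +y). Winding needs about 4 N at the idler to start and 10.5 N at the stop; let go, it springs back
- wrench: combination wrench lying on the counter, 170 mm long; bystander. Origin at the middle of its underside
- spare_idler: spare idler wheel, 50 mm diameter, 24 mm tall, lying flat on the counter; bystander. Origin at the centre of its underside
- fittings_basket: blue plastic basket of brass fittings, 100 by 150 by 50 mm; bystander. Origin at the centre of its underside
- mallet_head (a point): centre of the mallet's head, on its axis, 36 mm from either face
There are look-alikes about, which are no part of the job. Of the things shaped like the mallet, the rubber one is meant.

How it is judged:
On the way, in this order (a step that is already met when the one before it is completed fails the run):
1. the mallet is held clear of the counter, the pin still proud (height (world z) of mallet_grip above 0.08 m and contact force between mallet and the fingers above 1 N and value of joint spring_pin below 0.006 m), for 0.1 s.
2. the pin is driven flush with the held mallet (value of joint spring_pin above 0.01 m and distance between mallet_head and pin_top below 0.06 m and contact force between mallet and the fingers above 1 N).
3. the mallet is set down on the counter and let go, the tensioner not yet wound (height (world z) of mallet_grip below 0.06 m and contact force between mallet and the fingers below 0.1 N and contact force between mallet and drive_frame below 0.1 N and linear speed of mallet below 0.03 m/s and value of joint tensioner below 0.3 rad), for 0.2 s.
At the end, for the whole second after the job is handed in: the robot still holds the tensioner arm or idler with at least 3 N, within 0.06 rad of its stop; the spring pin is within 2 mm of flush; the mallet is still, on the counter, not touching the drive frame or anything on it; no bystander moved over 30 mm (value of joint tensioner above 0.94 rad and contact force between any of the fingers, the arm and drive_frame above 3 N and contact force between mallet and drive_frame below 0.1 N and value of joint spring_pin above 0.01 m and height (world z) of mallet_grip below 0.06 m and linear speed of mallet below 0.03 m/s); the arm keeps its last pose, push and grip.
It fails at once if a bystander is pushed more than 30 mm away (distance of any of wrench, spare_idler, fittings_basket from where it was at the start of the episode above 0.03 m).
It also fails if it takes over 54 s, if anything falls off the work surface, if the arm or the gripper's body presses on something with over 40 N, if the wrist force passes 120 N, or if a joint passes its speed limit or range.

## Working session

There is one attempt and no reset: what is moved stays moved. The work goes in short steps, Python scripts to look and compute and a tool call to move; the robot and the scene stay as the last step left them, time stands still between calls to the robot, and variables do not carry over. Pictures are saved under pics/ and viewed, and the job is handed in when it is done.

Besides the shell and the picture viewer there is one more tool, called after "Call:" by a JSON object that holds its "op" and its "data", one argument or row to a line. play_rows: Moves the arm, as the interface text tells. Its arguments: {"type":"object","properties":{"plan":{"type":"array","items":{"type":"number"}},"hand":{"type":"number"}},"required":["plan"]}

```bash
ls; mkdir -p pics; python3 - <<'E'
from workcell import bot
import cv2
o=bot.get_obs()
print({k:o[k] for k in o})
for n in ["scene","top","wrist"]:
    c=bot.camera(n); cv2.imwrite(f"pics/{n}0.png",c["frame"]); print(n,c["K"],c["cam_to_world"])
E
```

```text
pics
{'clock': 0.0, 'joint_pos': array([-1.27396756e+00,  2.41407724e-01,  3.73552827e-03,  1.33520055e+00,
        2.42624786e-05,  1.57075090e+00]), 'joint_vel': array([-7.68121715e-05,  2.48081361e-04,  2.18469210e-03, -1.96317977e-03,
        1.00429568e-03,  1.94692532e-04]), 'tau': array([-8.49988937e-04, -3.72317576e+01,  2.52407652e+01,  1.70489377e-02,
       -4.84426323e-06, -4.06969093e-06]), 'eef_pos': array([ 0.14607462, -0.47755453,  0.24141987]), 'tool_rot': array([ 9.89002897e-01,  1.47892504e-01, -1.41499201e-04, -1.02859501e-03]), 'ft_force': array([ 0.17845843,  0.53147515, -0.5325077 ]), 'ft_torque': array([-0.03857944,  0.00473314, -0.07711386]), 'grip_width': 0.0856150975677433}
scene [[549.16556329   0.         330.73398301]
 [  0.         549.16556329 238.30199365]
 [  0.           0.           1.        ]] [[ 0.39251235  0.7792624  -0.48855313  1.1717419 ]
 [ 0.91969808 -0.32707761  0.21719965 -0.30079467]
 [ 0.00946073 -0.53457492 -0.84506813  1.28349816]
 [ 0.          0.          0.          1.        ]]
top [[450.45439089   0.         318.05212439]
 [  0.         450.45439089 246.17422859]
 [  0.           0.           1.        ]] [[-0.0206443  -0.99702698  0.07423616  0.40415135]
 [-0.99957286  0.01904661 -0.02216569  0.00367042]
 [ 0.02068584 -0.07466205 -0.99699432  1.10257775]
 [ 0.          0.          0.          1.        ]]
wrist [[420.55702255   0.         320.35233875]
 [  0.         420.55702255 241.85087955]
 [  0.           0.           1.        ]] [[ 2.92125389e-01 -9.11461342e-01 -2.89656658e-01  2.21399698e-01]
 [-9.56379783e-01 -2.78621671e-01 -8.77933693e-02 -4.56725422e-01]
 [-6.84359949e-04  3.02668444e-01 -9.53095664e-01  3.72551482e-01]
 [ 0.00000000e+00  0.00000000e+00  0.00000000e+00  1.00000000e+00]]
```

View pics/top0.png

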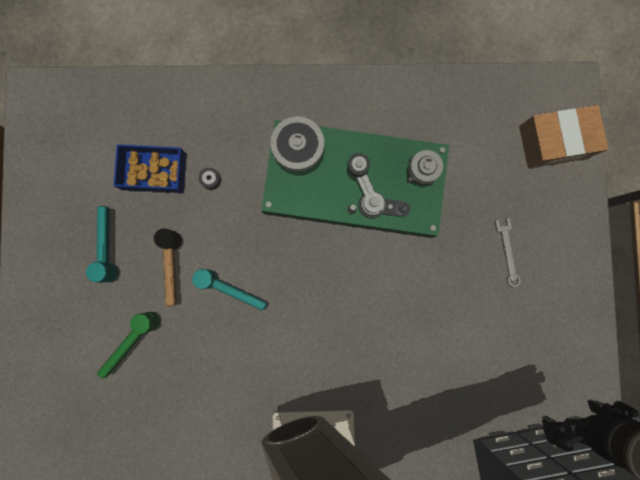

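View pics/scene0.png

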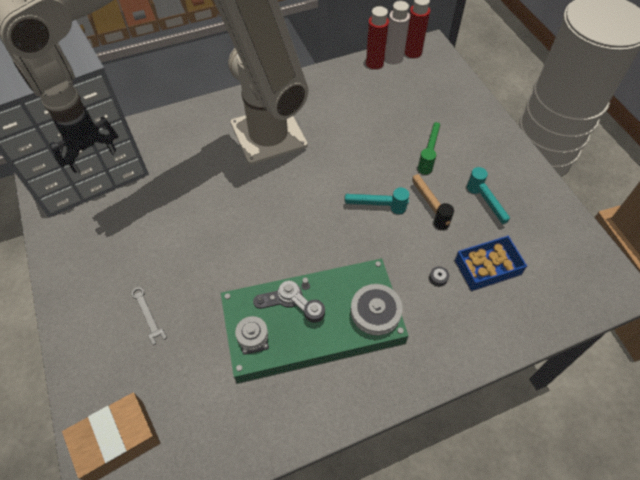

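The top view shows the black-headed rubber mallet at about (166,240) with its handle running down to (171,303). The teal and green ones are look-alikes. The frame is centred near (357,180), with the pin on the tail at about (390,206) and the idler at (359,164). Next I'll measure these.

```bash
cat > h.py <<'E'
import numpy as np, cv2
from workcell import bot
def pts(c,m):
    r,cc=np.nonzero(m&(c["range_z"]>0)); z=c["range_z"][r,cc]
    K=c["K"]; P=np.c_[(cc-K[0,2])*z/K[0,0],(r-K[1,2])*z/K[1,1],z]
    T=c["cam_to_world"]; return P@T[:3,:3].T+T[:3,3]
def ray(c,u,v,h):
    K=c["K"];T=c["cam_to_world"];d=T[:3,:3]@np.array([(u-K[0,2])/K[0,0],(v-K[1,2])/K[1,1],1]);o=T[:3,3]
    return o+d*(h-o[2])/d[2]
E
python3 - <<'E'
from h import *
for n in ["top","scene"]:
    c=bot.camera(n)
    for q in ["mallet","mallet_grip","drive_frame","pin_boss","pin_top","pivot","idler_top","mallet_head"]:
        for d in bot.outline_of(q,n)[:4]:
            P=pts(c,d["mask"]); 
            p=d["point"]
            print(n,q,round(d["p"],2),np.round(p,1),d["mask"].sum(), np.round(np.median(P,0),3) if len(P) else None, np.round(P.max(0),3) if len(P) else None)
c=bot.camera("top")
im=cv2.resize(c["frame"][100:250,240:460],None,fx=3.6,fy=3.6,interpolation=cv2.INTER_CUBIC);cv2.imwrite("pics/topz.png",im)
c=bot.camera("scene")
im=cv2.resize(c["frame"][250:390,215:415],None,fx=4,fy=4,interpolation=cv2.INTER_CUBIC);cv2.imwrite("pics/scz.png",im)
E
```

```text
top mallet 0.79 [257.  171.4] 1165 [0.462 0.325 0.05 ] [0.533 0.357 0.079]
top mallet 0.72 [336.8 134.6] 1097 [0.284 0.406 0.051] [0.337 0.488 0.078]
top mallet 0.67 [289.1 219.9] 940 [0.393 0.209 0.051] [0.436 0.28  0.079]
top mallet 0.64 [257.5 106.1] 1290 [0.468 0.478 0.05 ] [0.595 0.54  0.079]
top mallet_grip 0.87 [258.7 167.9] 1194 [0.462 0.325 0.05 ] [0.538 0.381 0.079]
top mallet_grip 0.84 [338.8 131.9] 1136 [0.285 0.407 0.051] [0.337 0.497 0.078]
top mallet_grip 0.64 [257.3 101.7] 1264 [0.467 0.477 0.051] [0.587 0.524 0.079]
top drive_frame 0.89 [178.4 355. ] 17024 [ 0.637 -0.108  0.057] [0.812 0.113 0.13 ]
top pivot 0.78 [180.7 367. ] 968 [ 0.626 -0.129  0.097] [ 0.683 -0.089  0.129]
top idler_top 0.95 [181.6 363.4] 988 [ 0.629 -0.129  0.097] [ 0.685 -0.089  0.129]
top idler_top 0.65 [182.8 209.1] 329 [0.653 0.237 0.025] [0.677 0.262 0.031]
top mallet_head 0.87 [255.5 102.2] 1180 [0.469 0.477 0.051] [0.587 0.504 0.079]
top mallet_head 0.83 [286.1 221.6] 1007 [0.391 0.205 0.051] [0.434 0.266 0.079]
top mallet_head 0.69 [340.2 132. ] 1209 [0.282 0.408 0.051] [0.337 0.512 0.078
[... 588 characters left out ...]
34 [0.316 0.385 0.052] [0.339 0.482 0.079]
scene drive_frame 0.78 [318.  312.2] 15914 [ 0.672 -0.124  0.056] [0.787 0.126 0.134]
scene pin_boss 0.72 [319.3 315.5] 15800 [ 0.672 -0.123  0.056] [0.787 0.128 0.134]
scene pivot 0.67 [300.3 303.9] 851 [ 0.629 -0.131  0.1  ] [ 0.687 -0.083  0.127]
scene idler_top 0.86 [304.5 299. ] 815 [ 0.627 -0.13   0.1  ] [ 0.687 -0.083  0.127]
scene mallet_head 0.8 [206.9 434.5] 830 [0.478 0.323 0.049] [0.532 0.371 0.078]
scene mallet_head 0.68 [201.5 388.8] 908 [0.397 0.212 0.048] [0.437 0.28  0.08 ]
scene mallet_head 0.65 [192.9 482.4] 790 [0.475 0.477 0.049] [0.592 0.526 0.079]
scene mallet_head 0.58 [157.  427.7] 614 [0.311 0.39  0.05 ] [0.339 0.485 0.079]
```

View pics/topz.png

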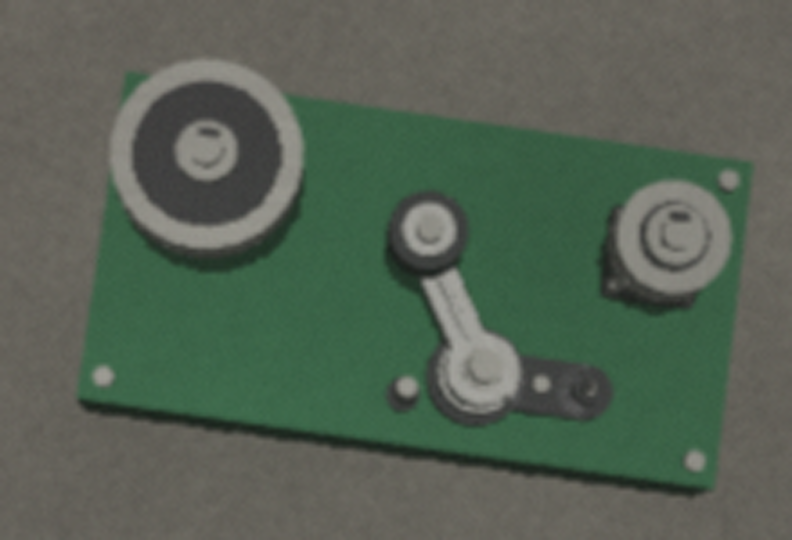

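```bash
python3 - <<'E'
from h import *
for n in ["top","scene"]:
    c=bot.camera(n)
    d=[d for d in bot.outline_of("mallet",n)]
    # the black one
    for k in d:
        P=pts(c,k["mask"]); 
        if abs(np.median(P[:,1])-.324)<.02:
            H=P[(P[:,2]>.066)]; B=P[(P[:,2]>.044)&(P[:,2]<.056)]
            print(n,"head mid",(H.min(0)+H.max(0))/2,H.mean(0),H.max(0)-H.min(0),len(H))
            m=B.mean(0);u,s,v=np.linalg.svd((B-m)[:,:2]);print("handle",m,v[0],B.min(0),B.max(0),len(B))
            break
    # all pts in frame region by height
    A=pts(c,np.ones((480,640),bool))
    R=A[(A[:,0]>.5)&(A[:,0]<.85)&(A[:,1]>-.4)&(A[:,1]<.16)]
    def cl(lo,hi,x0,x1,y0,y1):
        S=R[(R[:,2]>lo)&(R[:,2]<hi)&(R[:,0]>x0)&(R[:,0]<x1)&(R[:,1]>y0)&(R[:,1]<y1)]
        if len(S): print(n,lo,hi,len(S),S.mean(0).round(4),((S.min(0)+S.max(0))/2).round(4),(S.max(0)-S.min(0)).round(4))
    cl(.110,.14,.62,.72,-.15,-.05) #idler
    cl(.095,.106,.53,.63,-.19,-.08) #hub
    cl(.085,.095,.55,.63,-.19,-.10)
    cl(.072,.092,.55,.63,-.2,-.16)
    cl(.076,.095,.52,.60,-.11,-.05)
    cl(.118,.14,.6,.8,-.3,-.2); cl(.118,.14,.65,.8,0,.1)
    P=R[(R[:,2]>.048)&(R[:,2]<.060)].astype(np.float32)
    print("plate",cv2.minAreaRect(P[:,:2].copy()))
E
```

```text
top head mid [0.50549208 0.33240102 0.07225655] [0.50585174 0.33183153 0.07269003] [0.04372526 0.04484538 0.01227465] 316
handle [0.42189812 0.32621192 0.04985773] [-0.99977675 -0.02112945] [0.35273448 0.30919343 0.0440007 ] [0.52998182 0.34217615 0.055709  ] 563
top 0.11 0.14 389 [ 0.659  -0.1129  0.118 ] [ 0.6597 -0.1134  0.1193] [0.0491 0.0492 0.0185]
top 0.095 0.106 118 [ 0.5799 -0.1459  0.0991] [ 0.5909 -0.1464  0.1004] [0.0734 0.0434 0.0108]
top 0.085 0.095 385 [ 0.5903 -0.1389  0.0915] [ 0.5921 -0.1355  0.09  ] [0.0754 0.0708 0.0099]
top 0.072 0.092 24 [ 0.5727 -0.167   0.0847] [ 0.5749 -0.167   0.0844] [0.0372 0.0127 0.015 ]
top 0.076 0.095 29 [ 0.5663 -0.0997  0.088 ] [ 0.5666 -0.0994  0.0843] [0.012  0.0108 0.0149]
top 0.118 0.14 265 [ 0.6533 -0.2659  0.1222] [ 0.6534 -0.2666  0.1239] [0.0702 0.0648 0.0116]
top 0.118 0.14 370 [0.7095 0.0279 0.1212] [0.7078 0.0401 0.1249] [0.1115 0.0789 0.0137]
plate ((0.6437419652938843, -0.11319901049137115), (0.4208577275276184, 0.22173939645290375), 80.79581451416016)
scene head mid [0.50699342 0.33206458 0.07160683] [0.50814351 0.330829
[... 281 characters left out ...]
 0.0493 0.0188]
scene 0.095 0.106 102 [ 0.5813 -0.1451  0.0988] [ 0.5938 -0.1464  0.1005] [0.0692 0.0411 0.0109]
scene 0.085 0.095 309 [ 0.592  -0.1419  0.0907] [ 0.591  -0.1351  0.09  ] [0.0773 0.0698 0.01  ]
scene 0.072 0.092 65 [ 0.5818 -0.1662  0.0833] [ 0.5794 -0.1667  0.0822] [0.0402 0.0124 0.0187]
scene 0.076 0.095 31 [ 0.5682 -0.1     0.0848] [ 0.5678 -0.0999  0.0846] [0.0119 0.0128 0.0154]
scene 0.118 0.14 230 [ 0.6557 -0.266   0.1221] [ 0.6548 -0.2679  0.1245] [0.0689 0.0592 0.0129]
scene 0.118 0.14 262 [0.7132 0.0268 0.1213] [0.7122 0.0411 0.1238] [0.1111 0.0806 0.0116]
plate ((0.6434605121612549, -0.11203032732009888), (0.4209725260734558, 0.22465477883815765), 80.87952423095703)
```

View pics/scz.png

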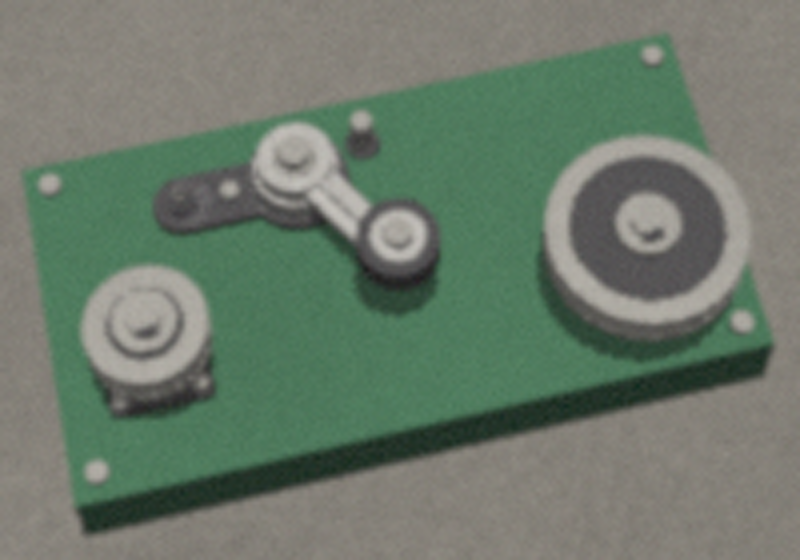

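```bash
cat >> h.py <<'E'
from scipy.spatial.transform import Rotation as R
def goal(p,phi,show=True):
    """shift in tool mm & turn for tool pointing down with tool-x yaw phi, grasp from measured pose"""
    o=bot.get_obs(); q=R.from_quat(o["tool_rot"]); 
    X=np.array([np.cos(phi),np.sin(phi),0]);Z=np.array([0,0,-1.]);T=R.from_matrix(np.c_[X,np.cross(Z,X),Z])
    d=q.inv().apply(np.array(p)-o["eef_pos"])*1000; r=(q.inv()*T).as_rotvec()
    if show: print("shift mm",d.round(1),"turn",r.round(3),"| joints",o["joint_pos"].round(2),"F",o["ft_force"].round(1),"t",round(o["clock"],2),"w",round(o["grip_width"],4))
    return d,r
E
python3 - <<'E'
from h import *
for n in ["top","scene"]:
    c=bot.camera(n)
    A=pts(c,np.ones((480,640),bool))
    S=A[(A[:,0]>.345)&(A[:,0]<.475)&(abs(A[:,1]-.325)<.04)&(A[:,2]>.045)&(A[:,2]<.055)]
    for lo in (.35,.39,.43): 
        b=S[(S[:,0]>lo)&(S[:,0]<lo+.04)]; print(n,lo,b.mean(0).round(4),((b.min(0)+b.max(0))/2).round(4),np.ptp(b[:,1]))
    H=A[(A[:,0]>.47)&(A[:,0]<.54)&(abs(A[:,1]-.332)<.035)&(A[:,2]>.066)]
    print(cv2.minEnclosingCircle(H[:,:2].astype(np.float32)))
c=bot.camera("top"); print("pin top ray",ray(c,402.5,207.8,.08))
c=bot.camera("scene"); print("pin scene ray",ray(c,215+183/4,250+200/4,.08))
goal([.46,.329,.15],0.05)
E
```

```text
top 0.35 [0.3712 0.3242 0.0499] [0.3713 0.3252 0.0497] 0.02442900501635481
top 0.39 [0.4099 0.3263 0.05  ] [0.4097 0.3265 0.0499] 0.021150894478649485
top 0.43 [0.4498 0.3285 0.05  ] [0.4502 0.3289 0.0499] 0.022155066816928748
((0.5069400072097778, 0.33223676681518555), 0.02377229370176792)
scene 0.35 [0.3716 0.3241 0.0495] [0.3703 0.3241 0.0503] 0.02246281733984712
scene 0.39 [0.4104 0.326  0.0499] [0.41   0.3272 0.0501] 0.02328565873321442
scene 0.43 [0.4504 0.3284 0.0496] [0.4501 0.3293 0.0501] 0.02263520411886133
((0.5047844648361206, 0.3331407606601715), 0.024773763492703438)
pin top ray [ 0.56509195 -0.21517686  0.08      ]
pin scene ray [ 0.57283665 -0.21680723  0.08      ]
shift mm [ 536.1 -680.1   92.3] turn [-0.     0.     0.247] | joints [-1.27  0.24  0.01  1.34 -0.    1.57] F [-0.3 -0.2 -0.1] t 1.55 w 0.0855
```

Call:
{"op": "play_rows", "data": {
  "plan": [40, 0, -20, 0, 0, 0.1]
}}

```text
clock: 1.68
eef_pos: [0.1829, -0.466, 0.261]
tool_rot: [0.996, 0.095, -0.001, -0.002]
ft_force: [1.3, -1.0, 0.7]
grip_width: 0.0855
```

```bash
python3 - <<'E'
from h import *
goal([.46,.329,.17],0.05)
E
```

```text
shift mm [ 422.1 -728.2   93. ] turn [-0.003  0.001  0.14 ] | joints [-1.2   0.24  0.05  1.39 -0.    1.76] F [ 1.3 -1.   0.7] t 1.68 w 0.0855
```

```bash
cat >> h.py <<'E'
def path(wps,dphi,n,phi_end):
    """wps: list of world points after current; total yaw change dphi; n rows"""
    o=bot.get_obs(); p=np.array([o["eef_pos"]]+[np.array(w,float) for w in wps])
    s=np.r_[0,np.cumsum(np.linalg.norm(np.diff(p,axis=0),axis=1))]; t=np.linspace(0,s[-1],n+1)
    Q=np.c_[[np.interp(t,s,p[:,i]) for i in range(3)]].T
    ph0=phi_end-dphi; rows=[]; cur=Q[0].copy()
    for k in range(n):
        ph=ph0+dphi*k/n; X=np.array([np.cos(ph),np.sin(ph),0]);Z=np.array([0,0,-1.]);M=np.c_[X,np.cross(Z,X),Z]
        d=np.round(M.T@(Q[k+1]-cur)*1000); cur=cur+M@d/1000; rows.append([*d,0,0,round(-dphi/n,4)])
    print(rows,"end",cur.round(4))
E
python3 - <<'E'
from h import *
o=bot.get_obs(); X=R.from_quat(o["tool_rot"]).apply([1,0,0]); ph=np.arctan2(X[1],X[0]); print(ph)
pe=.0546+np.pi
path([(.38,-.12,.25),(.46,.3293,.16)],pe-ph,20,pe)
E
```

```text
0.1895919256010699
[[np.float64(28.0), np.float64(-33.0), np.float64(1.0), 0, 0, np.float64(-0.1503)], [np.float64(33.0), np.float64(-28.0), np.float64(1.0), 0, 0, np.float64(-0.1503)], [np.float64(36.0), np.float64(-23.0), np.float64(2.0), 0, 0, np.float64(-0.1503)], [np.float64(40.0), np.float64(-17.0), np.float64(1.0), 0, 0, np.float64(-0.1503)], [np.float64(41.0), np.float64(-12.0), np.float64(1.0), 0, 0, np.float64(-0.1503)], [np.float64(43.0), np.float64(-4.0), np.float64(1.0), 0, 0, np.float64(-0.1503)], [np.float64(43.0), np.float64(1.0), np.float64(1.0), 0, 0, np.float64(-0.1503)], [np.float64(43.0), np.float64(9.0), np.float64(2.0), 0, 0, np.float64(-0.1503)], [np.float64(41.0), np.float64(14.0), np.float64(1.0), 0, 0, np.float64(-0.1503)], [np.float64(41.0), np.float64(9.0), np.float64(6.0), 0, 0, np.float64(-0.1503)], [np.float64(40.0), np.float64(13.0), np.float64(9.0), 0, 0, np.float64(-0.1503)], [np.float64(38.0), np.float64(18.0), np.float64(8.0), 0, 0, np.float64(-0.1503)], [np.float64(35.0), np.float64(24.0), np.float64(9.0), 0, 0, np.float64(-0.1503)], [np.float64(31.0), np.float64(29.0), np.float64(8.0), 0, 0, np.float64(-0.1503)], [np.float64(27.0), np.float64(33.0), np.float64(8.0), 0, 0, np.float64(-0.1503)], [np.float64(21.0), np.float64(37.0), np.float64(9.0), 0, 0, np.float64(-0.1503)], [np.float64(15.0), np.float64(39.0), np.float64(8.0), 0, 0, np.float64(-0.1503)], [np.float64(9.0), np.float64(42.0), np.float64(8.0), 0, 0, np.float64(-0.1503)], [np.float64(3.0), np.float64(42.0), np.float64(9.0), 0, 0, np.float64(-0.1503)], [np.float64(-3.0), np.float64(42.0), np.float64(8.0), 0, 0, np.float64(-0.1503)]] end [0.46   0.3291 0.16  ]
```

Call:
{"op": "play_rows", "data": {
  "plan": [28, -33, 1, 0, 0, -0.15, 33, -28, 1, 0, 0, -0.15, 36, -23, 2, 0, 0, -0.15, 40, -17, 1, 0, 0, -0.15, 41, -12, 1, 0, 0, -0.15, 43, -4, 1, 0, 0, -0.15, 43, 1, 1, 0, 0, -0.15, 43, 9, 2, 0, 0, -0.15, 41, 14, 1, 0, 0, -0.15, 41, 9, 6, 0, 0, -0.15, 40, 13, 9, 0, 0, -0.15, 38, 18, 8, 0, 0, -0.15, 35, 24, 9, 0, 0, -0.15, 31, 29, 8, 0, 0, -0.15, 27, 33, 8, 0, 0, -0.15, 21, 37, 9, 0, 0, -0.15, 15, 39, 8, 0, 0, -0.15, 9, 42, 8, 0, 0, -0.15, 3, 42, 9, 0, 0, -0.15, -3, 42, 8, 0, 0, -0.15],
  "hand": 100
}}

```text
clock: 4.18
eef_pos: [0.4585, 0.3315, 0.1609]
tool_rot: [-0.03, 1.0, -0.0, 0.0]
ft_force: [0.2, -0.6, 0.2]
grip_width: 0.0854
```

Call:
{"op": "play_rows", "data": {
  "plan": [0, 0, 0, 0, 0, 0]
}}

```text
clock: 4.3
eef_pos: [0.4581, 0.3325, 0.16]
tool_rot: [-0.029, 1.0, -0.0, -0.0]
ft_force: [-0.4, -1.0, -0.1]
grip_width: 0.0855
```

```bash
python3 - <<'E'
from h import *
goal([.460,.3293,.060],0.0546+np.pi)
c=bot.camera("wrist"); cv2.imwrite("pics/w1.png",c["frame"])
A=pts(c,np.ones((480,640),bool))
S=A[(A[:,0]>.345)&(A[:,0]<.475)&(abs(A[:,1]-.325)<.04)&(A[:,2]>.045)&(A[:,2]<.055)]
for lo in (.35,.39,.43):
    b=S[(S[:,0]>lo)&(S[:,0]<lo+.04)]; print(lo,len(b)and (b.mean(0).round(4),((b.min(0)+b.max(0))/2).round(4),np.ptp(b[:,1])))
E
```

```text
shift mm [ -1.8  -3.3 100. ] turn [-0.    -0.001  0.004] | joints [0.63 0.42 0.04 1.19 0.   0.57] F [-0.4 -1.  -0.1] t 4.3 w 0.0855
0.35 (array([0.3717, 0.3252, 0.0486]), array([0.3715, 0.3253, 0.0482]), np.float64(0.022490040605662787))
0.39 (array([0.4095, 0.3272, 0.0487]), array([0.41  , 0.3272, 0.0483]), np.float64(0.02307072165353019))
0.43 (array([0.4495, 0.3295, 0.0488]), array([0.45  , 0.3295, 0.0484]), np.float64(0.022829157510530662))
```

View pics/w1.png

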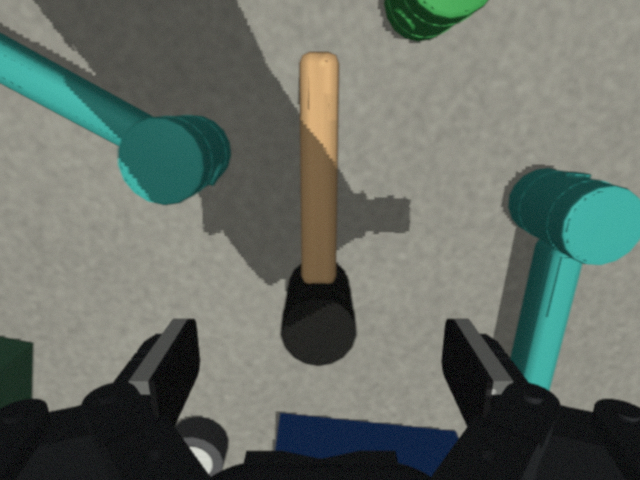

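The mallet handle sits between the open jaws, near column 320, with the head at (318,315). I'll descend and grip.

Call:
{"op": "play_rows", "data": {
  "plan": [-1, -1, 40, 0, 0, 0, -1, -1, 40, 0, 0, 0, 0, 0, 35, 0, 0, 0, 0, 0, 17, 0, 0, 0, 0, 0, 0, 0, 0, 0]
}}

```text
clock: 4.97
eef_pos: [0.4594, 0.3262, 0.0282]
tool_rot: [-0.027, 1.0, -0.001, -0.002]
ft_force: [-0.6, 0.8, 0.8]
grip_width: 0.0851
```

Call:
{"op": "play_rows", "data": {
  "plan": [0, 0, 0, 0, 0, 0, 0, 0, 0, 0, 0, 0, 0, 0, 0, 0, 0, 0, 0, 0, 0, 0, 0, 0, 0, 0, 0, 0, 0, 0, 0, 0, 0, 0, 0, 0],
  "hand": 0
}}

```text
clock: 5.72
eef_pos: [0.4607, 0.329, 0.0302]
tool_rot: [-0.028, 1.0, 0.001, 0.0]
ft_force: [-2.3, 2.2, 5.0]
grip_width: 0.0208
```

Call:
{"op": "play_rows", "data": {
  "plan": [0, 0, -20, 0, 0, 0, 0, 0, -50, 0, 0, 0, 0, 0, -50, 0, 0, 0, 0, 0, -50, 0, 0, 0, 0, 0, 0, 0, 0, 0]
}}

```text
clock: 6.35
eef_pos: [0.4626, 0.3293, 0.2032]
tool_rot: [-0.028, 1.0, 0.002, 0.003]
ft_force: [0.8, 0.3, -3.7]
grip_width: 0.0212
```

```bash
python3 - <<'E'
from h import *
c=bot.camera("scene"); cv2.imwrite("pics/s2.png",c["frame"][60:300,300:560].repeat(2,0).repeat(2,1))
c=bot.camera("wrist"); cv2.imwrite("pics/w2.png",c["frame"])
o=bot.get_obs(); X=R.from_quat(o["tool_rot"]).apply([1,0,0]); ph=np.arctan2(X[1],X[0])%(2*np.pi); print(ph)
pe=2.98
path([(.44,.05,.2),(.52,-.2095,.2)],pe-ph,14,pe)
E
```

```text
3.196635531581638
[[np.float64(5.0), np.float64(-39.0), np.float64(-0.0), 0, 0, np.float64(0.0155)], [np.float64(4.0), np.float64(-39.0), np.float64(-1.0), 0, 0, np.float64(0.0155)], [np.float64(4.0), np.float64(-39.0), np.float64(0.0), 0, 0, np.float64(0.0155)], [np.float64(3.0), np.float64(-39.0), np.float64(-0.0), 0, 0, np.float64(0.0155)], [np.float64(3.0), np.float64(-39.0), np.float64(-0.0), 0, 0, np.float64(0.0155)], [np.float64(2.0), np.float64(-40.0), np.float64(-1.0), 0, 0, np.float64(0.0155)], [np.float64(1.0), np.float64(-39.0), np.float64(0.0), 0, 0, np.float64(0.0155)], [np.float64(-12.0), np.float64(-37.0), np.float64(0.0), 0, 0, np.float64(0.0155)], [np.float64(-14.0), np.float64(-37.0), np.float64(0.0), 0, 0, np.float64(0.0155)], [np.float64(-15.0), np.float64(-36.0), np.float64(0.0), 0, 0, np.float64(0.0155)], [np.float64(-15.0), np.float64(-36.0), np.float64(0.0), 0, 0, np.float64(0.0155)], [np.float64(-16.0), np.float64(-36.0), np.float64(0.0), 0, 0, np.float64(0.0155)], [np.float64(-16.0), np.float64(-36.0), np.float64(0.0), 0, 0, np.float64(0.0155)], [np.float64(-17.0), np.float64(-35.0), np.float64(0.0), 0, 0, np.float64(0.0155)]] end [ 0.5197 -0.2091  0.2002]
```

View pics/s2.png

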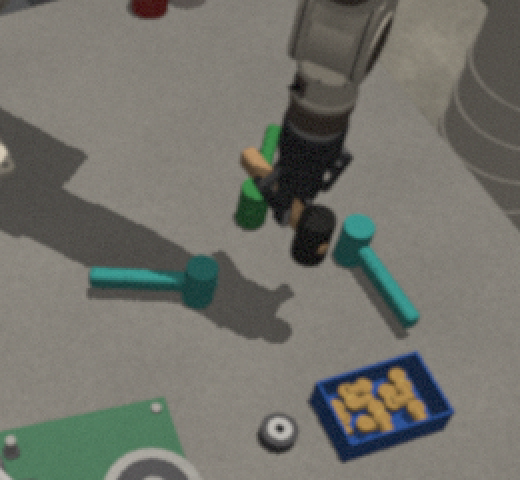

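View pics/w2.png

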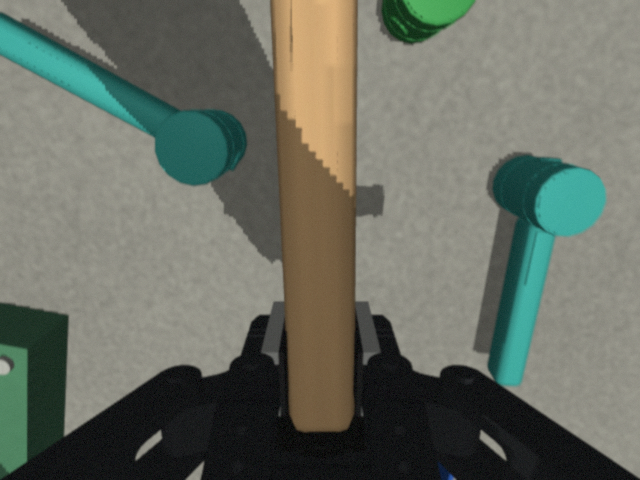

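```bash
python3 - <<'E'
from h import *
c=bot.camera("wrist")
m=np.zeros((480,640),bool); m[:,285:350]=True
P=pts(c,m); P=P[P[:,2]>.12]
for a in np.arange(.32,.5,.02):
    b=P[(P[:,0]>a)&(P[:,0]<a+.02)]
    if len(b): print(round(a,2),len(b),np.median(b,0).round(4))
c=bot.camera("scene"); A=pts(c,np.ones((480,640),bool))
H=A[(A[:,0]>.46)&(A[:,0]<.56)&(abs(A[:,1]-.33)<.05)&(A[:,2]>.12)]
print(len(H)); 
for z in np.arange(.15,.27,.01):
    b=H[abs(H[:,2]-z)<.005]
    if len(b): print(round(z,2),len(b),b.min(0).round(3),b.max(0).round(3))
E
```

```text
0.34 274 [0.3595 0.3215 0.2163]
0.36 5760 [0.3697 0.3201 0.2166]
0.38 5152 [0.3897 0.3211 0.2166]
0.4 4613 [0.4098 0.3221 0.2167]
0.42 4157 [0.4297 0.3232 0.2167]
0.44 5426 [0.4504 0.3244 0.2172]
0.46 3390 [0.4695 0.3256 0.2169]
0.48 2306 [0.4851 0.3256 0.2178]
5692
0.16 1 [0.509 0.311 0.164] [0.509 0.311 0.164]
0.17 24 [0.497 0.306 0.167] [0.529 0.347 0.175]
0.18 44 [0.488 0.305 0.175] [0.53  0.341 0.185]
0.19 62 [0.463 0.305 0.185] [0.53  0.346 0.195]
0.2 65 [0.462 0.301 0.195] [0.532 0.346 0.205]
0.21 89 [0.462 0.3   0.205] [0.531 0.345 0.215]
0.22 100 [0.46  0.301 0.215] [0.53  0.349 0.225]
0.23 91 [0.462 0.286 0.225] [0.53  0.369 0.235]
0.24 278 [0.461 0.281 0.235] [0.529 0.371 0.245]
0.25 52 [0.462 0.28  0.245] [0.519 0.377 0.255]
0.26 66 [0.461 0.28  0.255] [0.478 0.379 0.265]
0.27 58 [0.461 0.281 0.265] [0.478 0.378 0.275]
```

The mallet is held level, with its lower face about 0.030–0.035 m below the TCP. Now moving over the pin.

Call:
{"op": "play_rows", "data": {
  "plan": [5, -39, 0, 0, 0, 0.0155, 4, -39, 0, 0, 0, 0.0155, 4, -39, 0, 0, 0, 0.0155, 3, -39, 0, 0, 0, 0.0155, 3, -39, 0, 0, 0, 0.0155, 2, -40, 0, 0, 0, 0.0155, 1, -39, 0, 0, 0, 0.0155, -12, -37, 0, 0, 0, 0.0155, -14, -37, 0, 0, 0, 0.0155, -15, -36, 0, 0, 0, 0.0155, -15, -36, 0, 0, 0, 0.0155, -16, -36, 0, 0, 0, 0.0155, -16, -36, 0, 0, 0, 0.0155, -17, -35, 0, 0, 0, 0.0155, 0, 0, 0, 0, 0, 0, 0, 0, 0, 0, 0, 0]
}}

```text
clock: 8.55
eef_pos: [0.5188, -0.208, 0.1971]
tool_rot: [0.081, 0.997, 0.001, -0.002]
ft_force: [1.4, -0.0, -3.3]
grip_width: 0.021
```

```bash
python3 - <<'E'
from h import *
goal([.520,-.2095,.2],2.98)
c=bot.camera("top"); cv2.imwrite("pics/t3.png",c["frame"][130:290,280:480].repeat(3,0).repeat(3,1))
c=bot.camera("scene"); cv2.imwrite("pics/s3.png",c["frame"][180:380,200:420].repeat(3,0).repeat(3,1))
A=pts(c,np.ones((480,640),bool))
H=A[(A[:,0]>.53)&(A[:,0]<.62)&(abs(A[:,1]+.22)<.04)&(A[:,2]>.15)]
for z in np.arange(.16,.27,.01):
    b=H[abs(H[:,2]-z)<.005]
    if len(b): print(round(z,2),len(b),b.min(0).round(3),b.max(0).round(3))
E
```

```text
shift mm [-1.4 -1.3 -2.9] turn [ 0.001 -0.005 -0.001] | joints [-0.38  0.38  0.08  1.28  0.   -0.22] F [ 1.4 -0.  -3.3] t 8.55 w 0.021
0.17 19 [ 0.571 -0.237  0.167] [ 0.586 -0.194  0.175]
0.18 42 [ 0.566 -0.237  0.175] [ 0.588 -0.193  0.185]
0.19 42 [ 0.566 -0.238  0.185] [ 0.587 -0.195  0.195]
0.2 39 [ 0.568 -0.237  0.196] [ 0.59  -0.193  0.205]
0.21 52 [ 0.53  -0.238  0.205] [ 0.59  -0.197  0.215]
0.22 56 [ 0.53  -0.238  0.215] [ 0.588 -0.187  0.225]
0.23 61 [ 0.531 -0.237  0.225] [ 0.588 -0.186  0.235]
0.24 314 [ 0.531 -0.238  0.235] [ 0.589 -0.188  0.245]
0.25 9 [ 0.53  -0.227  0.245] [ 0.538 -0.182  0.255]
0.26 27 [ 0.53  -0.232  0.255] [ 0.539 -0.188  0.264]
0.27 34 [ 0.531 -0.231  0.265] [ 0.539 -0.184  0.275]
```

View pics/s3.png

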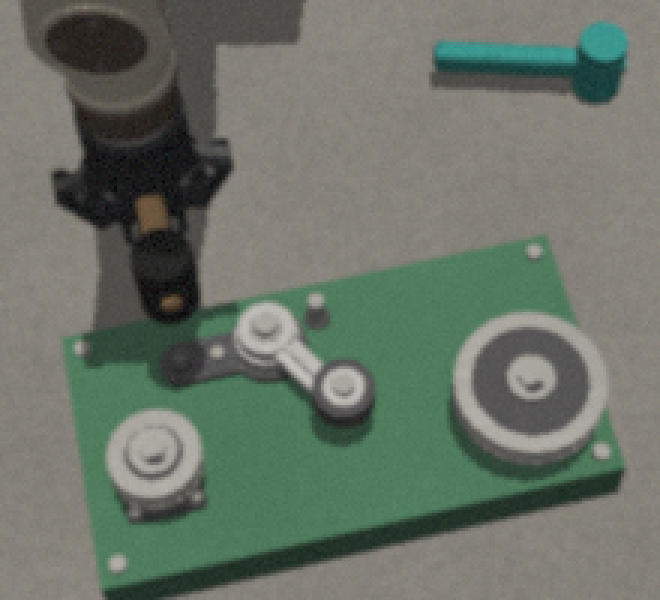

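View pics/t3.png

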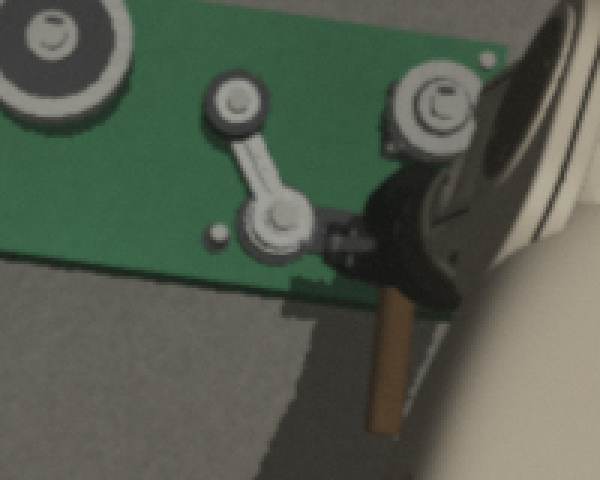

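The head is centred over the pin to within about 2 mm: head at (0.566,-0.2155), pin at (0.566,-0.2175). Pressing down in steps.

Call:
{"op": "play_rows", "data": {
  "plan": [0, 2, 30, 0, 0, 0, 0, 0, 30, 0, 0, 0, 0, 0, 15, 0, 0, 0, 0, 0, 5, 0, 0, 0, 0, 0, 0, 0, 0, 0]
}}

```text
clock: 9.28
eef_pos: [0.5209, -0.2065, 0.1199]
tool_rot: [0.081, 0.997, -0.0, 0.0]
ft_force: [1.5, -0.3, -2.7]
grip_width: 0.0213
```

Call:
{"op": "play_rows", "data": {
  "plan": [0, 0, 3, 0, 0, 0, 0, 0, 3, 0, 0, 0, 0, 0, 0, 0, 0, 0]
}}

```text
clock: 9.65
eef_pos: [0.5204, -0.2066, 0.1133]
tool_rot: [0.081, 0.997, 0.0, -0.0]
ft_force: [-0.1, -0.1, -3.0]
grip_width: 0.0212
```

Call:
{"op": "play_rows", "data": {
  "plan": [0, -3, 3, 0, 0, 0, 0, 0, 3, 0, 0, 0, 0, 0, 0, 0, 0, 0]
}}

```text
clock: 10.02
eef_pos: [0.52, -0.2099, 0.1076]
tool_rot: [0.081, 0.997, -0.0, 0.0]
ft_force: [-0.8, -1.4, -2.0]
grip_width: 0.0211
```

Call:
{"op": "play_rows", "data": {
  "plan": [0, 0, 3, 0, 0, 0, 0, 0, 3, 0, 0, 0, 0, 0, 0, 0, 0, 0]
}}

```text
clock: 10.4
eef_pos: [0.52, -0.2099, 0.102]
tool_rot: [0.081, 0.997, -0.0, 0.0]
ft_force: [-3.8, -0.7, 3.7]
grip_width: 0.021
```

Call:
{"op": "play_rows", "data": {
  "plan": [0, 0, 3, 0, 0, 0, 0, 0, 0, 0, 0, 0]
}}

```text
clock: 10.65
eef_pos: [0.52, -0.2099, 0.099]
tool_rot: [0.081, 0.997, -0.0, 0.0]
ft_force: [-3.4, -0.2, 5.4]
grip_width: 0.021
```

Call:
{"op": "play_rows", "data": {
  "plan": [0, 0, 2, 0, 0, 0, 0, 0, 0, 0, 0, 0]
}}

```text
clock: 10.9
eef_pos: [0.5199, -0.2096, 0.0987]
tool_rot: [0.081, 0.997, -0.0, 0.001]
ft_force: [-7.1, 0.9, 13.7]
grip_width: 0.0214
```

Call:
{"op": "play_rows", "data": {
  "plan": [0, 0, 2, 0, 0, 0, 0, 0, 0, 0, 0, 0]
}}

```text
clock: 11.15
eef_pos: [0.5198, -0.2093, 0.098]
tool_rot: [0.081, 0.997, -0.0, 0.001]
ft_force: [-11.6, 3.4, 21.2]
grip_width: 0.0214
```

Call:
{"op": "play_rows", "data": {
  "plan": [0, 0, 2, 0, 0, 0, 0, 0, 0, 0, 0, 0]
}}

```text
clock: 11.4
eef_pos: [0.5191, -0.2091, 0.0965]
tool_rot: [0.081, 0.997, -0.0, 0.0]
ft_force: [-13.5, 3.8, 26.0]
grip_width: 0.0213
```

```bash
python3 - <<'E'
from h import *
goal([.520,-.2095,.2],2.98)
c=bot.camera("wrist"); cv2.imwrite("pics/w4.png",c["frame"])
m=np.zeros((480,640),bool); m[:,285:350]=True
P=pts(c,m); P=P[(P[:,2]>.09)&(P[:,2]<.14)]
for a in np.arange(.38,.56,.02):
    b=P[(P[:,0]>a)&(P[:,0]<a+.02)]
    if len(b)>50: print(round(a,2),len(b),np.median(b,0).round(4))
c=bot.camera("scene"); cv2.imwrite("pics/s4.png",cv2.resize(c["frame"][230:350,210:350],None,fx=5,fy=5,interpolation=cv2.INTER_CUBIC))
A=pts(c,np.ones((480,640),bool))
H=A[(A[:,0]>.53)&(A[:,0]<.62)&(abs(A[:,1]+.22)<.04)&(A[:,2]>.06)&(A[:,2]<.16)]
for z in np.arange(.06,.16,.01):
    b=H[abs(H[:,2]-z)<.005]
    if len(b): print(round(z,2),len(b),b.min(0).round(3),b.max(0).round(3))
T=H[(H[:,2]>.13)&(H[:,2]<.15)&(H[:,0]>.545)]
q=np.linalg.lstsq(np.c_[T[:,:2],np.ones(len(T))],T[:,2],rcond=None)[0];print("top plane",q,T[:,2].mean())
E
```

```text
shift mm [  -1.1   -0.2 -103.5] turn [-0.     0.001  0.   ] | joints [-0.38  0.46 -0.08  1.04  0.   -0.22] F [-13.5   3.8  26. ] t 11.4 w 0.0213
0.4 529 [ 0.419  -0.198   0.1099]
0.42 5586 [ 0.4297 -0.1969  0.1106]
0.44 5067 [ 0.4498 -0.2002  0.1117]
0.46 4648 [ 0.4698 -0.2035  0.1128]
0.48 4249 [ 0.4898 -0.2068  0.1139]
0.5 3949 [ 0.5098 -0.2102  0.115 ]
0.52 3498 [ 0.5294 -0.213   0.1161]
0.54 1931 [ 0.5426 -0.2152  0.1188]
0.06 90 [ 0.535 -0.259  0.06 ] [ 0.615 -0.18   0.065]
0.07 52 [ 0.554 -0.24   0.065] [ 0.59  -0.181  0.075]
0.08 35 [ 0.572 -0.24   0.076] [ 0.589 -0.196  0.085]
0.09 38 [ 0.565 -0.24   0.085] [ 0.589 -0.197  0.095]
0.1 32 [ 0.568 -0.24   0.095] [ 0.59  -0.195  0.104]
0.11 47 [ 0.531 -0.24   0.105] [ 0.591 -0.196  0.115]
0.12 45 [ 0.53  -0.24   0.115] [ 0.59  -0.19   0.125]
0.13 57 [ 0.531 -0.24   0.125] [ 0.587 -0.19   0.135]
0.14 273 [ 0.53  -0.24   0.135] [ 0.585 -0.181  0.145]
0.15 18 [ 0.531 -0.232  0.145] [ 0.585 -0.191  0.154]
top plane [-0.04323892 -0.01475776  0.16157787] 0.14030064877379872
```

View pics/s4.png

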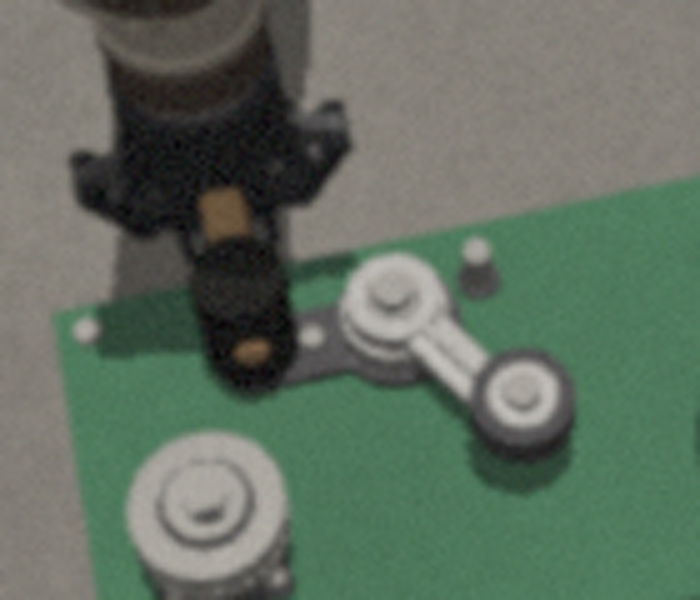

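Call:
{"op": "play_rows", "data": {
  "plan": [0, 0, -10, 0, 0, 0, 0, 0, -30, 0, 0, 0, 20, 0, -40, 0, 0, 0, 45, 0, -10, 0, 0, 0, 45, 0, 0, 0, 0, 0, 36, 0, 0, 0, 0, 0, 0, 0, 0, 0, 0, 0]
}}

```text
clock: 12.38
eef_pos: [0.3732, -0.185, 0.1815]
tool_rot: [0.081, 0.997, 0.001, -0.001]
ft_force: [0.6, 0.2, -3.5]
grip_width: 0.0207
```

```bash
python3 - <<'E'
from h import *
goal([.374,-.2,.04],2.98)
c=bot.camera("scene"); cv2.imwrite("pics/s5.png",cv2.resize(c["frame"][260:350,210:350],None,fx=5,fy=5,interpolation=cv2.INTER_CUBIC))
A=pts(c,np.ones((480,640),bool))
H=A[(np.hypot(A[:,0]-.5657,A[:,1]+.2180)<.012)]
print(len(H),np.sort(H[:,2])[::-1][:25].round(4)); 
H=A[(np.hypot(A[:,0]-.5657,A[:,1]+.2180)<.005)];print(H.round(4))
c=bot.camera("top"); cv2.imwrite("pics/t5.png",cv2.resize(c["frame"][150:270,300:460],None,fx=5,fy=5,interpolation=cv2.INTER_CUBIC))
E
```

```text
shift mm [ -3.6 -14.9 141.5] turn [ 0.001 -0.003 -0.001] | joints [-0.46  0.12 -0.31  1.15  0.   -0.3 ] F [ 0.6  0.2 -3.5] t 12.38 w 0.0207
67 [0.0784 0.0753 0.074  0.0729 0.0723 0.0722 0.0722 0.0721 0.0718 0.0718
 0.0714 0.0711 0.071  0.0706 0.0705 0.07   0.07   0.0699 0.0699 0.0699
 0.0698 0.0698 0.0698 0.0696 0.0694]
[[ 0.5622 -0.2184  0.0721]
 [ 0.5635 -0.2138  0.071 ]
 [ 0.5626 -0.219   0.068 ]
 [ 0.5645 -0.2169  0.0698]
 [ 0.565  -0.2146  0.0688]
 [ 0.5664 -0.2224  0.0723]
 [ 0.566  -0.22    0.0696]
 [ 0.5672 -0.2178  0.07  ]
 [ 0.5677 -0.2155  0.0691]
 [ 0.5687 -0.2209  0.0699]
 [ 0.5682 -0.2185  0.0669]]
```

View pics/s5.png

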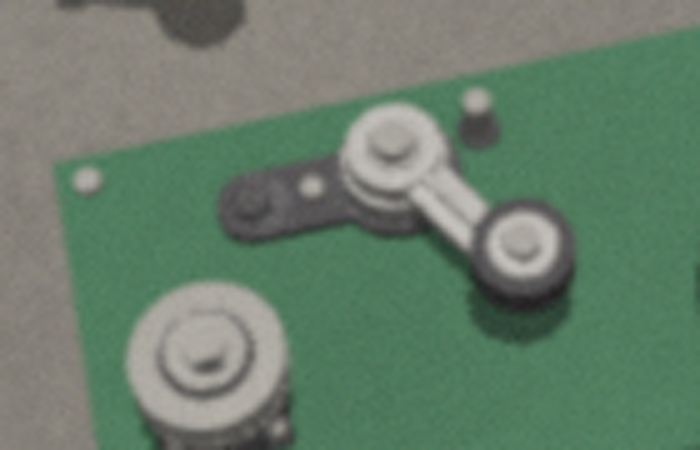

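View pics/t5.png

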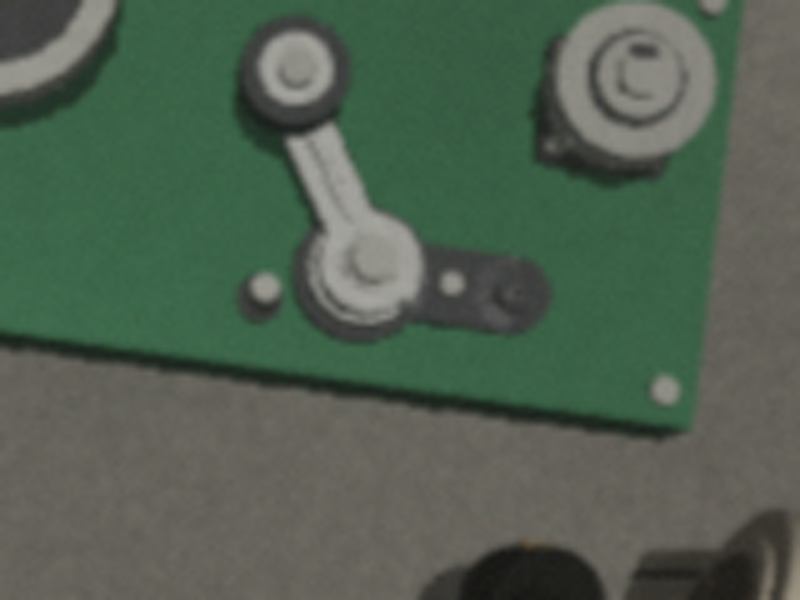

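```bash
python3 - <<'E'
from h import *
for n in ["scene","top"]:
    C=[bot.camera(n) for _ in range(8)]
    z=np.mean([c["range_z"] for c in C],0); c=dict(C[0]); c["range_z"]=z
    im=np.mean([c["frame"].astype(float) for c in C],0); g=cv2.resize(np.clip(im*1.6,0,255).astype(np.uint8)[285:310,245:300] if n=="scene" else np.clip(im*1.6,0,255).astype(np.uint8)[190:225,370:420],None,fx=12,fy=12,interpolation=cv2.INTER_CUBIC); cv2.imwrite(f"pics/pin_{n}.png",g)
    A=pts(c,np.ones((480,640),bool)); d=np.hypot(A[:,0]-.5657,A[:,1]+.218)
    B=A[d<.013]; B=np.c_[B,d[d<.013]]; print(n); print(B[np.argsort(B[:,3])].round(4)[:34])
    print("tail",A[(d>.013)&(d<.017)][:,2].round(3)[:20], "top plate", np.median(A[(abs(A[:,0]-.60)<.01)&(abs(A[:,1]+.2)<.01)][:,2]))
E
```

```text
scene
[[ 0.5642 -0.2169  0.0692  0.0019]
 [ 0.568  -0.2179  0.0718  0.0024]
 [ 0.5668 -0.2201  0.0713  0.0024]
 [ 0.5636 -0.2191  0.0698  0.0024]
 [ 0.5687 -0.2161  0.1604  0.0035]
 [ 0.5649 -0.2146  0.0686  0.0035]
 [ 0.5693 -0.2186  0.0692  0.0037]
 [ 0.5684 -0.2209  0.0693  0.0039]
 [ 0.5651 -0.2223  0.0696  0.0043]
 [ 0.5626 -0.2214  0.0698  0.0046]
 [ 0.5614 -0.2159  0.0688  0.0047]
 [ 0.5702 -0.2164  0.0691  0.0048]
 [ 0.5606 -0.2182  0.0691  0.0051]
 [ 0.5626 -0.2137  0.0693  0.0053]
 [ 0.5657 -0.2123  0.0685  0.0057]
 [ 0.5691 -0.2133  0.07    0.0058]
 [ 0.5711 -0.2218  0.0697  0.0066]
 [ 0.5595 -0.2204  0.0687  0.0067]
 [ 0.5724 -0.2196  0.0703  0.0069]
 [ 0.5634 -0.2114  0.0689  0.007 ]
 [ 0.5695 -0.2239  0.0682  0.007 ]
 [ 0.5607 -0.2129  0.0706  0.0071]
 [ 0.561  -0.2235  0.0684  0.0073]
 [ 0.5664 -0.2253  0.069   0.0074]
 [ 0.5583 -0.2173  0.0696  0.0074]
 [ 0.5588 -0.215   0.0686  0.0075]
 [ 0.5733 -0.2173  0.0702  0.0076]
 [ 0.5735 -0.2179  0.0656  0.0078]
 [ 0.5669 -0.2101  0.0688  0.008 ]
 [ 0.5592 -0.2228  0.07    0.0081]
 [ 0.57   -0.2111  0.0701  0.0082]
 [ 0.5617
[... 906 characters left out ...]
 0.0692  0.0055]
 [ 0.5685 -0.2232  0.0699  0.0059]
 [ 0.5709 -0.2211  0.0696  0.006 ]
 [ 0.5616 -0.2136  0.0701  0.006 ]
 [ 0.5664 -0.2115  0.0696  0.0065]
 [ 0.5592 -0.2183  0.0696  0.0065]
 [ 0.5613 -0.2228  0.0707  0.0065]
 [ 0.5594 -0.2161  0.0689  0.0066]
 [ 0.5708 -0.2138  0.071   0.0066]
 [ 0.5639 -0.2113  0.0705  0.007 ]
 [ 0.5592 -0.2207  0.0695  0.007 ]
 [ 0.5704 -0.2128  0.187   0.007 ]
 [ 0.5686 -0.2115  0.0702  0.0071]
 [ 0.566  -0.2253  0.0707  0.0073]
 [ 0.5708 -0.2234  0.0697  0.0074]
 [ 0.5732 -0.2187  0.0702  0.0075]]
tail [0.063 0.063 0.065 0.063 0.065 0.063 0.065 0.064 0.064 0.064 0.064 0.064
 0.064 0.186 0.065 0.065 0.063 0.063 0.064 0.065] top plate 0.05598135797253545
```

View pics/pin_scene.png

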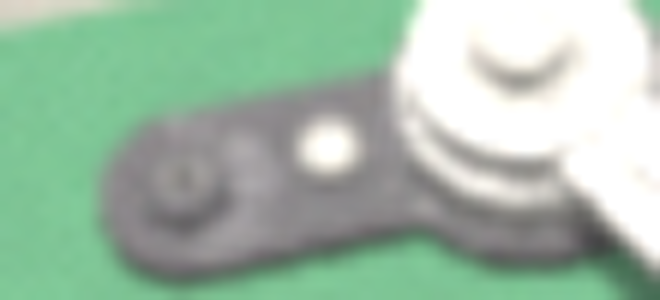

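View pics/pin_top.png

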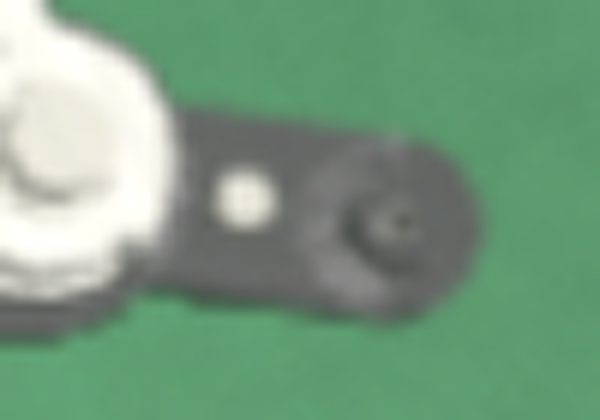

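The pin is flush: the averaged depth of its top is 0.0695–0.071, the same as the boss ring around it (0.069–0.070). Now I'll set the mallet down here, levelling its slight tilt.

Call:
{"op": "play_rows", "data": {
  "plan": [0, 0, 50, 0, 0.03, 0, 0, 0, 50, 0, 0.025, 0, 0, 0, 30, 0, 0, 0, 0, 0, 12, 0, 0, 0, 0, 0, 0, 0, 0, 0]
}}

```text
clock: 13.9
eef_pos: [0.3721, -0.1854, 0.0403]
tool_rot: [0.081, 0.996, 0.002, -0.028]
ft_force: [-0.2, -0.7, -3.8]
grip_width: 0.0211
```

Call:
{"op": "play_rows", "data": {
  "plan": [0, 0, 4, 0, 0, 0, 0, 0, 0, 0, 0, 0]
}}

```text
clock: 14.15
eef_pos: [0.3728, -0.1858, 0.0373]
tool_rot: [0.081, 0.996, 0.002, -0.026]
ft_force: [0.2, 0.3, -4.0]
grip_width: 0.021
```

Call:
{"op": "play_rows", "data": {
  "plan": [0, 0, 3, 0, 0, 0, 0, 0, 0, 0, 0, 0]
}}

```text
clock: 14.4
eef_pos: [0.3718, -0.1853, 0.0335]
tool_rot: [0.081, 0.996, 0.002, -0.027]
ft_force: [-0.3, 0.2, -3.7]
grip_width: 0.0213
```

Call:
{"op": "play_rows", "data": {
  "plan": [0, 0, 2, 0, 0, 0, 0, 0, 0, 0, 0, 0]
}}

```text
clock: 14.65
eef_pos: [0.3715, -0.1852, 0.0313]
tool_rot: [0.081, 0.996, 0.002, -0.028]
ft_force: [-0.5, -0.2, -2.6]
grip_width: 0.021
```

Call:
{"op": "play_rows", "data": {
  "plan": [0, 0, 2, 0, 0, 0, 0, 0, 0, 0, 0, 0]
}}

```text
clock: 14.9
eef_pos: [0.3716, -0.1853, 0.0302]
tool_rot: [0.081, 0.996, 0.002, -0.027]
ft_force: [-3.5, 0.5, 5.4]
grip_width: 0.0211
```

```bash
python3 - <<'E'
from h import *
goal([.3725,-.1854,.03],2.98)
c=bot.camera("wrist")
m=np.zeros((480,640),bool); m[:,285:350]=True
P=pts(c,m); P=P[(P[:,2]>.025)&(P[:,2]<.08)]
for a in np.arange(.24,.42,.02):
    b=P[(P[:,0]>a)&(P[:,0]<a+.02)]
    if len(b)>50: print(round(a,2),len(b),np.median(b,0).round(4))
E
```

```text
shift mm [-0.9  0.1  0.2] turn [-0.    -0.055 -0.   ] | joints [-0.45  0.34 -0.49  0.8  -0.02 -0.29] F [-3.5  0.5  5.4] t 14.9 w 0.0211
0.26 2419 [ 0.2757 -0.1727  0.0496]
0.28 5415 [ 0.2898 -0.1743  0.0496]
0.3 4919 [ 0.3098 -0.1777  0.0495]
0.32 4511 [ 0.3298 -0.1809  0.0494]
0.34 4090 [ 0.3498 -0.1842  0.0493]
0.36 3867 [ 0.3697 -0.1877  0.0493]
0.38 4197 [ 0.3922 -0.1907  0.0495]
```

The mallet is level on the counter, with its handle top at 0.0495. Releasing.

Call:
{"op": "play_rows", "data": {
  "plan": [0, 0, -1, 0, 0, 0, 0, 0, 0, 0, 0, 0, 0, 0, 0, 0, 0, 0, 0, 0, 0, 0, 0, 0, 0, 0, 0, 0, 0, 0, 0, 0, 0, 0, 0, 0, 0, 0, 0, 0, 0, 0, 0, 0, 0, 0, 0, 0],
  "hand": 100
}}

```text
clock: 15.95
eef_pos: [0.3716, -0.1853, 0.0304]
tool_rot: [0.081, 0.996, 0.002, -0.027]
ft_force: [-1.4, -0.1, 0.6]
grip_width: 0.085
```

Call:
{"op": "play_rows", "data": {
  "plan": [0, 0, -20, 0, 0, 0, 0, 0, -50, 0, 0, 0, 0, 0, -50, 0, -0.028, 0, 0, 0, -50, 0, -0.027, 0, 0, 0, 0, 0, 0, 0]
}}

```text
clock: 16.58
eef_pos: [0.3818, -0.1878, 0.2043]
tool_rot: [0.081, 0.997, -0.002, 0.004]
ft_force: [0.9, 0.2, 0.7]
grip_width: 0.0853
```

```bash
python3 - <<'E'
from h import *
goal([.660,-.113,.2],2.98)
c=bot.camera("wrist"); cv2.imwrite("pics/w6.png",c["frame"])
c=bot.camera("scene"); A=pts(c,np.ones((480,640),bool))
S=A[(A[:,0]>.62)&(A[:,0]<.71)&(A[:,1]>-.16)&(A[:,1]<-.06)]
for h in (.110,.1185):
    b=S[(S[:,2]>h)&(S[:,2]<.13)]; print(len(b),cv2.minEnclosingCircle(b[:,:2].astype(np.float32)))
H=A[(A[:,0]>.37)&(A[:,0]<.46)&(A[:,1]>-.24)&(A[:,1]<-.15)&(A[:,2]>.05)]; print("head",len(H),H.mean(0),H[:,2].max())
E
```

```text
shift mm [-262.4  118.7    6.4] turn [-0.003  0.009 -0.   ] | joints [-0.46  0.11 -0.26  1.19 -0.   -0.3 ] F [0.9 0.2 0.7] t 16.57 w 0.0853
342 ((0.6618425846099854, -0.1134796142578125), 0.02564031444489956)
103 ((0.6614858508110046, -0.11384350806474686), 0.024243764579296112)
head 6438 [ 0.40789925 -0.19538873  0.49059267] 0.6524272243433387
```

View pics/w6.png

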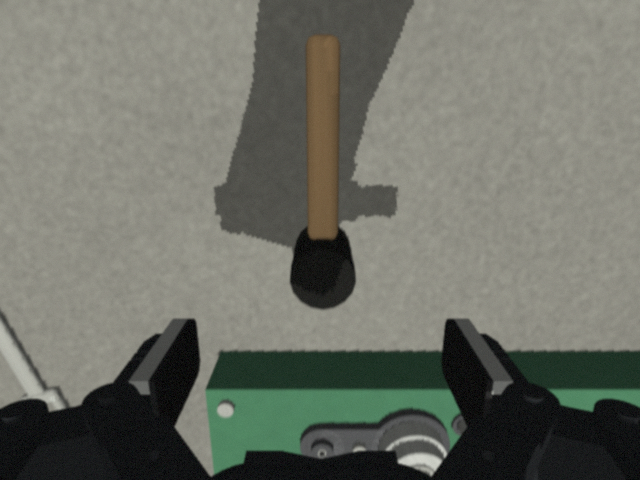

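The mallet stands alone on the counter, with its head at about (322,275) and clear of the frame. Now going to the idler.

```bash
python3 - <<'E'
from h import *
pe=.389+np.pi; path([(.661,-.113,.2)],pe-2.98,8,pe)
E
```

```text
[[np.float64(-33.0), np.float64(15.0), np.float64(0.0), 0, 0, -0.0688], [np.float64(-34.0), np.float64(12.0), np.float64(0.0), 0, 0, -0.0688], [np.float64(-35.0), np.float64(10.0), np.float64(0.0), 0, 0, -0.0688], [np.float64(-36.0), np.float64(8.0), np.float64(0.0), 0, 0, -0.0688], [np.float64(-36.0), np.float64(5.0), np.float64(0.0), 0, 0, -0.0688], [np.float64(-36.0), np.float64(3.0), np.float64(0.0), 0, 0, -0.0688], [np.float64(-37.0), np.float64(-0.0), np.float64(0.0), 0, 0, -0.0688], [np.float64(-36.0), np.float64(-3.0), np.float64(0.0), 0, 0, -0.0688]] end [ 0.6612 -0.1133  0.2004]
```

Call:
{"op": "play_rows", "data": {
  "plan": [-33, 15, 0, 0, 0, -0.069, -34, 12, 0, 0, 0, -0.069, -35, 10, 0, 0, 0, -0.069, -36, 8, 0, 0, 0, -0.069, -36, 5, 0, 0, 0, -0.069, -36, 3, 0, 0, 0, -0.069, -37, 0, 0, 0, 0, -0.069, -36, -3, 0, 0, 0, -0.069, 0, 0, 0, 0, 0, 0]
}}

```text
clock: 17.8
eef_pos: [0.6618, -0.112, 0.1955]
tool_rot: [-0.195, 0.981, 0.001, -0.003]
ft_force: [0.1, 0.7, -0.7]
grip_width: 0.0853
```

```bash
python3 - <<'E'
from h import *
goal([.661,-.113,.098],.389+np.pi)
c=bot.camera("wrist"); cv2.imwrite("pics/w7.png",c["frame"])
A=pts(c,np.ones((480,640),bool))
S=A[(A[:,0]>.62)&(A[:,0]<.71)&(A[:,1]>-.16)&(A[:,1]<-.06)&(A[:,2]>.108)&(A[:,2]<.13)]
print(len(S), len(S) and cv2.minEnclosingCircle(S[:,:2].astype(np.float32)))
E
```

```text
shift mm [ 0.6 -1.  97.5] turn [ 0.003 -0.005  0.003] | joints [-0.17  0.62  0.46  1.42  0.   -0.56] F [ 0.1  0.7 -0.7] t 17.8 w 0.0853
6508 ((0.6623867750167847, -0.11432982236146927), 0.025217948481440544)
```

View pics/w7.png

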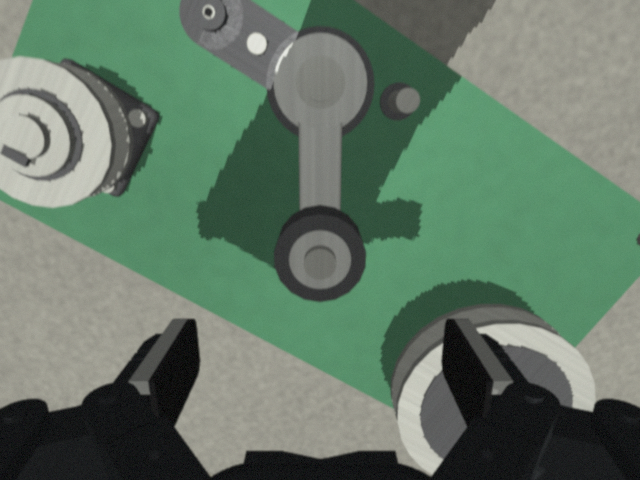

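The idler at (320,258) and the arm are centred between the jaws, and the pin at (208,12) is flush in its boss. Descending to pinch the idler.

Call:
{"op": "play_rows", "data": {
  "plan": [0, -1, 35, 0, 0, 0, 0, 0, 35, 0, 0, 0, 0, 0, 20, 0, 0, 0, 0, 0, 7, 0, 0, 0, 0, 0, 0, 0, 0, 0]
}}

```text
clock: 18.48
eef_pos: [0.6607, -0.1144, 0.1029]
tool_rot: [-0.194, 0.981, 0.0, -0.001]
ft_force: [-0.2, 0.6, 0.9]
grip_width: 0.0851
```

Call:
{"op": "play_rows", "data": {
  "plan": [0, 0, 0, 0, 0, 0, 0, 0, 0, 0, 0, 0, 0, 0, 0, 0, 0, 0, 0, 0, 0, 0, 0, 0, 0, 0, 0, 0, 0, 0],
  "hand": 0
}}

```text
clock: 19.1
eef_pos: [0.6617, -0.1124, 0.1053]
tool_rot: [-0.194, 0.981, 0.001, 0.001]
ft_force: [-3.5, 4.5, 6.6]
grip_width: 0.0484
```

```bash
python3 - <<'E'
from h import *
goal([.661,-.113,.098],.389+np.pi)
o=bot.get_obs(); p=o["eef_pos"][:2]; v=p-np.array([.5772,-.1473]); print("radius",np.hypot(*v),"alpha",np.arctan2(v[1],v[0]))
E
```

```text
shift mm [ 0.9 -0.3  7.3] turn [0.002 0.002 0.002] | joints [-0.17  0.66  0.3   1.21  0.   -0.56] F [-3.5  4.5  6.6] t 19.1 w 0.0484
radius 0.09143576804629913 alpha 0.39193957626308484
```

Gripped at 48 mm. Swinging along the arc now: 0.1 rad per row, 9 mm of tangential travel on a 90 mm radius.

Call:
{"op": "play_rows", "data": {
  "plan": [0.5, 9, 0, 0, 0, -0.1, 0.5, 9, 0, 0, 0, -0.1, 0.5, 9, 0, 0, 0, -0.1, 0.5, 9, 0, 0, 0, -0.1, 0, 0, 0, 0, 0, 0]
}}

```text
clock: 19.73
eef_pos: [0.6443, -0.0852, 0.1054]
tool_rot: [-0.385, 0.923, -0.002, 0.003]
ft_force: [5.8, -3.6, 0.5]
grip_width: 0.048
```

```bash
cat >> h.py <<'E'
def arc():
    o=bot.get_obs(); p=o["eef_pos"]; v=p[:2]-np.array([.5772,-.1473]); X=R.from_quat(o["tool_rot"]).apply([1,0,0])
    a=np.arctan2(v[1],v[0]); print("radius",np.hypot(*v).round(4),"swing",(a-.389).round(3),"toolyaw-swing",(np.arctan2(-X[1],-X[0])-.389).round(3),"F",o["ft_force"].round(1),"z",p[2].round(4),"w",o["grip_width"],"t",o["clock"])
    print("tangential F",np.dot(o["ft_force"][:2],[-np.sin(a),np.cos(a)]).round(1),"radial",np.dot(o["ft_force"][:2],[np.cos(a),np.sin(a)]).round(1))
E
python3 -c "
from h import *
arc()"
```

```text
radius 0.0915 swing 0.358 toolyaw-swing 0.401 F [ 5.8 -3.6  0.5] z 0.1054 w 0.04801856931906598 t 19.725
tangential F -6.6 radial 1.9
```

Call:
{"op": "play_rows", "data": {
  "plan": [0.5, 9, 0, 0, 0, -0.1, 0.5, 9, 0, 0, 0, -0.1, 0.5, 9, 0, 0, 0, -0.1, 0.5, 9, 0, 0, 0, -0.1, 0.5, 9, 0, 0, 0, -0.1, 0, 0, 0, 0, 0, 0]
}}

```text
clock: 20.48
eef_pos: [0.6074, -0.0612, 0.1054]
tool_rot: [-0.602, 0.799, -0.003, 0.005]
ft_force: [11.7, 0.8, -2.4]
grip_width: 0.0478
```

```bash
python3 -c "
from h import *
arc()"
```

```text
radius 0.0912 swing 0.845 toolyaw-swing 0.902 F [11.7  0.8 -2.4] z 0.1054 w 0.04776468201301355 t 20.475
tangential F -10.8 radial 4.6
```

Call:
{"op": "play_rows", "data": {
  "plan": [0.5, 9, 0, 0, 0, -0.1, 0.2, 4.5, 0, 0, 0, -0.05, 0, 0, 0, 0, 0, 0]
}}

```text
clock: 20.85
eef_pos: [0.5947, -0.0579, 0.1054]
tool_rot: [-0.66, 0.751, -0.003, 0.005]
ft_force: [11.0, 3.6, -2.4]
grip_width: 0.048
```

```bash
python3 -c "
from h import *
arc()"
```

```text
radius 0.0911 swing 0.988 toolyaw-swing 1.052 F [11.   3.6 -2.4] z 0.1054 w 0.04799021690695093 t 20.85
tangential F -10.1 radial 5.6
```

Call:
{"op": "play_rows", "data": {
  "plan": [0, 2, 0, 0, 0, 0, 0, 0, 0, 0, 0, 0]
}}

```text
clock: 21.1
eef_pos: [0.5939, -0.0578, 0.1055]
tool_rot: [-0.66, 0.751, -0.003, 0.006]
ft_force: [13.3, 2.9, -3.0]
grip_width: 0.048
```

```bash
python3 -c "
from h import *
arc()"
```

```text
radius 0.0911 swing 0.997 toolyaw-swing 1.052 F [13.3  2.9 -3. ] z 0.1055 w 0.047985725858162805 t 21.1
tangential F -12.6 radial 5.3
```

Call:
{"op": "play_rows", "data": {
  "plan": [0, 2, 0, 0, 0, 0, 0, 0, 0, 0, 0, 0, 0, 0, 0, 0, 0, 0]
}}

```text
clock: 21.48
eef_pos: [0.5937, -0.0578, 0.1056]
tool_rot: [-0.66, 0.751, -0.005, 0.007]
ft_force: [17.4, 3.2, -7.2]
grip_width: 0.0482
```

```bash
python3 -c "
from h import *
arc()"
```

```text
radius 0.0911 swing 1.0 toolyaw-swing 1.052 F [17.4  3.2 -7.2] z 0.1056 w 0.04821767007502321 t 21.475
tangential F -16.5 radial 6.3
```

It's at the stop: swing 1.00 rad, and the force rises from 12.6 to 16.5 N without further motion. Now a final check by camera.

```bash
python3 - <<'E'
from h import *
c=bot.camera("scene"); cv2.imwrite("pics/s9.png",c["frame"])
c2=bot.camera("top"); cv2.imwrite("pics/t9.png",c2["frame"])
arc()
E
```

```text
radius 0.0911 swing 1.0 toolyaw-swing 1.052 F [17.7  2.9 -6.5] z 0.1055 w 0.04795619630983887 t 21.575
tangential F -16.9 radial 6.0
```

View pics/s9.png

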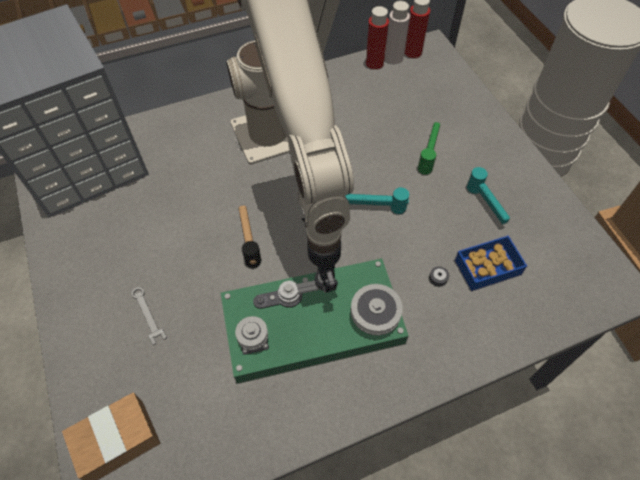

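View pics/t9.png

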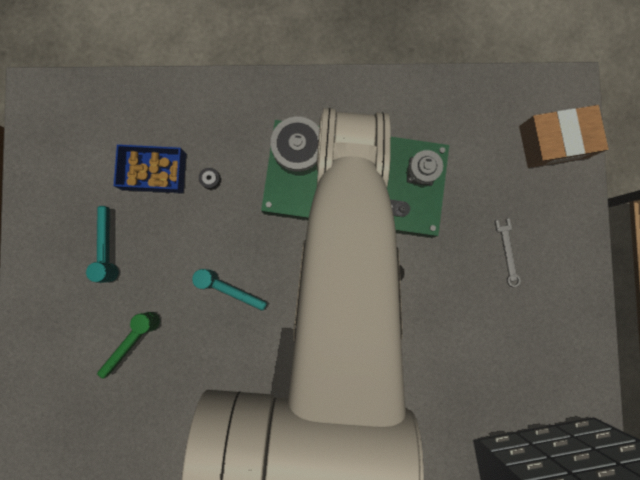

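The scene view shows the tensioner arm held at its stop by the gripper at (325,275). The mallet stands on the counter at (250,255), clear of the frame. The wrench, spare idler and basket are at the same pixels as at the start, so I'm handing in.

```bash
python3 -c "
from workcell import bot
print(bot.job_done())"
```

```text
the job is handed in; nothing more can be done
None
```

The pin is flush, the mallet is back on the counter, and the arm is holding the tensioner at its stop. I handed the job in at about 21.6 s of the 54 s allowed, and no verdict was reported.

- **Pin:** I pressed it down with the rubber mallet. It slid at about 8 N, then the force climbed to about 29 N with almost no further movement. Afterwards the depth cameras put the pin's top within about 1 mm of the boss, at roughly 0.070 m against 0.069–0.070 m.
- **Mallet:** it tilted about 0.055 rad in the grip during pressing, so I levelled it before setting it down. It stands on the counter about 75 mm clear of the frame by position. A later wrist picture showed it upright and clear.
- **Tensioner:** I gripped the idler and swung it to 1.00 rad, worked out from the gripper's position. Extra push raised the tangential force from about 12.6 to 16.5 N with almost no movement, so it is on its stop. The gripper still holds it there (48 mm opening).
- **Bystanders:** the wrench, spare idler and basket are where they started in the final pictures; I compared these by eye, not by measurement.

Two readings disagreed slightly. The grip sat about 1 mm outside the nominal 90 mm arc radius, which gives a side load of about 6 N. The wrist camera read about 4 mm off sideways for the held mallet's handle. Neither affected the result. No check failed.

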